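Ease the spring clip off the mirror stand's pin

TASK

Take the grey plastic wedge and slide its thin end between the mirror stand's pin and the back of the spring clip, driving it in until the clip spreads and comes off the pin; do not pull the clip off with the gripper. Then put the wedge away in its white sleeve, thin end first, pushed in until it meets the stop hidden inside, and finally put the clip in the white soap dish. Do not knock over the bottles or the jar.

Things in the scene. Friction and masses are not known exactly. Their poses are not given: they have to be found in the camera images.
- wedge: loose grey plastic wedge (60 g), flat on the counter, 150 mm long. Origin: under the middle of its handle; x points to the thin tip. Handle: x -35 to +35, y +-10.5, 26 mm high. Blade: x +35 to +115, 16 mm high from the same underside; its -y face is flat at y = -10.5, its +y face tapers evenly from y = +10.5 to y = -7.5 at the 3 mm thick tip. Smooth
- wedge_tip (a point): the middle of the wedge's tip: x +115, y -9, z +8 mm in the wedge's frame
- stand: white foot of a shaving mirror, fixed to the counter. Origin: on the counter under the axis of its upright pin; x points from the pin to the round mirror folded flat behind it (centre at x +135, 14 mm high). Foot plate: x -65 to +40, y +-38 mm, its top 20 mm up. Steel pin: 16 mm diameter, its top 54 mm up
- pin (a point): foot of the pin, 20 mm above the stand's origin, axes as the stand's. From here towards -x a channel runs on the plate between two ribs 6 mm high (y +-19.5 to +-24.5), closed by a rib at x -62: the clip comes off the pin along it, towards -x, and stays in it
- clip: loose steel spring clip (46 g) round the pin, standing on the foot plate. Origin: at its underside, on the pin's axis while fitted, axes then as the stand's. Back: upright plate, x -24 to -16, y +-18, 28 mm high; between it and the pin 8 mm are free above a nub 8 mm high. Two sprung legs, as low, outer faces at y +-16.5, run past the pin, each ending in a post 26 mm high at x +8.5 that grips the pin's far side
- clip_bridge (a point): middle of the clip's back: x -20, y 0, z +14 mm in its frame; to be gripped here across its 36 mm width (y). A blade driven along y between pin and back, flat face along the pin, underside 9 mm or more above the plate to clear legs, nub and ribs, pushes the back to -x (5 to 20 N along the blade). After 13 mm, with the wedge's full thickness at the near edge of the back, the clip springs clear
- sleeve: white plastic sleeve fixed to the counter, 105 mm long, 40 mm wide, 30 mm high. Origin: on the counter under the middle of its mouth; x points into the slot. Slot: y +-15 mm, z 4 to 26 mm, blind. Only the wedge's blade goes in, not its handle. A steel strap 60 mm wide, 3 mm thick crosses under it at x 40 to 80
- plug_face (a point): middle of the face of the stop inside the sleeve, 54 to 80 mm in from the mouth (it differs from day to day); cannot be seen. z 15 mm above the counter, x points into the slot. It holds against 60 N
- dish: white soap dish fixed to the counter, 90 mm (x) by 130 mm (y), 20 mm high, walls and floor 5 mm thick. Origin: centre of its underside
- amber_bottle: amber glass bottle, 56 mm diameter, 150 mm high, standing loose. Origin: centre of its underside
- pump_bottle: black pump bottle with a green band, 64 mm diameter, 175 mm high, standing loose. Origin: centre of its underside
- cream_jar: small white lidded jar, 48 mm diameter, 34 mm high, standing loose. Origin: centre of its underside
There are look-alikes about, which are no part of the job. Leave any purple or red look-alike of the clip alone.

How it is judged:
By the outcome, as a careful person would: the job done as asked, in the order asked, and still so for the second after the job is handed in, with the robot touching nothing.
It also fails if it takes over 67 s, if anything falls off the work surface, if the arm or the gripper's body presses on something with over 40 N, if the wrist force passes 120 N, or if a joint passes its speed limit or range.

ROBOT

A 7-joint arm with a two-finger parallel gripper is mounted at the origin on the work surface. World frame = base frame: x ahead of the robot, y to its left, z up, the work surface at z = 0. Lengths are in m, angles in rad, forces in N, time in s.
With the tool pointing down it reaches from about 0.35 to 0.9 m from the base axis. Payload 8.1 kg.
Tool frame: the origin (TCP) lies on the centre line of the jaws, within the pads' length; the fingertips stand 14 mm ahead of it and the grasp point (between the pads) lies 5 mm behind it; z points along the fingers, y is the line along which they close (so a half turn about z gives the same grasp; the last joint's range is limited). The gripper opens to 92 mm and grips with 3 to 60 N. Pads are 19 mm wide; open, the fingers measure 130 mm over their backs; the gripper's body (75 mm by 190 mm) begins 47 mm behind the grasp point.
Start: joints at [1.011, 0.434, 0.025, 1.573, -0.012, 1.134, -0.075], TCP at [0.276, -0.561, 0.206] pointing down, gripper open.
Joint ranges: [-2.62, 2.62], [-0.44, 2.09], [-1.27, 1.32], [0.08, 2.57], [-1.32, 4.46], [0.12, 2], [-2.74, 2.74]. Speed limits (rad/s): [2.22, 2.22, 3.01, 3.01, 3.14, 3.14, 3.14].

INTERFACE

Orientations are given as a unit quaternion [x, y, z, w].
In Python, from cell import get_obs, read_camera, calibration, job_done gives the robot as it stands.
- The arm moves only by the tool move_arm, never from a script. Its argument "increments" is a list of rows, each an object of numbers: "x", "y", "z": the shift along the tool's x, y, z in cm; "rx", "ry", "rz": the turn, a rotation vector about the tool's x, y, z in rad. In form: [{"x": .., "y": .., "z": .., "rx": .., "ry": .., "rz": ..}, ...]. A call has 1 to 20 rows; each row is the pose to reach, as a shift and turn from the pose commanded when the call began, along the tool's axes at that moment; what a row does not reach only later rows make up. A row lasts 1/10 s, in which the tool goes at most 50 mm and 8.59 degrees, less where a joint would pass 70% of its speed; a pose out of reach is approached as far as the arm can. A call with a gripper value outside its range is refused whole. "claw" is the opening, from 0 (shut) to 1 (fully open), set as the call begins (left out, the last holds). The fingers move at their own pace and stop on an object; "newtons" is the grip in N (left out, the last holds). Time passes only in rows, so rows that repeat a pose let the fingers close. It gives the time, the measured TCP pose, the force, the opening and the grip force at its end, in the units of the state.
- get_obs(): the state, without advancing time (a new reading comes with each control period).
- read_camera(name): name is "scene" or "top" or "wrist"; returns the picture (420x560x3 uint8, blue, green, red); there is no depth.
- calibration(name): a dict with "K" (3x3 intrinsics, pixels), "R" (3x3) and "t" (3): a world point X has camera coordinates R X + t. Camera axes: x right, y down, z forward; pixel columns grow to the right and rows downward; lengths in m; the calibration is good to about 2 mm. A picture is of the moment at which its call begins: read the wrist's pose just before it. calibration takes no time and is no camera call; for the wrist camera it gives the pose at the moment of the call.
- job_done(): hands the job in; it is judged then, once.
The state is a dict: "clock": time; "qpos": joint angles; "qd": joint speeds; "tau": joint torques, N m; "tcp_pos": TCP position; "orientation": TCP orientation; "contact_force": force on the tool from outside, world axes, zero at the start; "moment": the same for the moment, N m; "finger_gap": finger opening in m; "finger_force": force on a finger pad.
Only numpy, scipy, OpenCV 4.12 (cv2) and the standard library are available. Lean on these libraries where they do the work, as an engineer would, in place of code of your own. Each camera call takes 0.05 s, during which the arm holds its last target. There are 200 camera calls.

## Working session

There is one attempt and no reset: what is moved stays moved. The work goes in short steps, Python scripts to look and compute and a tool call to move; the robot and the scene stay as the last step left them, time stands still between calls to the robot, and variables do not carry over. Pictures are saved under pics/ and viewed, at most 10 in all, crops included, and the job is handed in when it is done.

Besides the shell and the picture viewer there is one more tool, called by a JSON object that holds its "op" and its "data". move_arm: Moves the arm, as the interface text tells. Its arguments: {"type":"object","properties":{"increments":{"type":"array","items":{"type":"object","properties":{"x":{"type":"number"},"y":{"type":"number"},"z":{"type":"number"},"rx":{"type":"number"},"ry":{"type":"number"},"rz":{"type":"number"}}}},"claw":{"type":"number"},"newtons":{"type":"number"}},"required":["increments"]}

```bash
mkdir -p pics
cat > h.py <<'E'
import numpy as np, cv2
from cell import get_obs, read_camera, calibration, job_done
from scipy.spatial.transform import Rotation as Ro
def px2w(cal,u,v,z):
    K,R,t=[np.array(cal[k],float) for k in("K","R","t")]
    d=R.T@np.linalg.solve(K,[u,v,1]); c=-R.T@t
    return c+d*(z-c[2])/d[2]
def w2px(cal,X):
    K,R,t=[np.array(cal[k],float) for k in("K","R","t")]
    p=K@(R@np.array(X,float)+t); return p[:2]/p[2]
def inc(p,Rw=None):
    """shift in cm in tool axes from present pose to p"""
    o=get_obs(); R=Ro.from_quat(o["orientation"]).as_matrix()
    return R.T@(np.array(p)-o["tcp_pos"])*100
E
python3 - <<'E'
from h import *
import pickle
o=get_obs(); print(o["clock"],o["tcp_pos"],Ro.from_quat(o["orientation"]).as_matrix().round(3).tolist(),o["finger_gap"])
C={}
for n in("top","scene"):
    im=read_camera(n); C[n]=calibration(n); cv2.imwrite(f"pics/{n}0.png",im)
    c=-np.array(C[n]["R"]).T@np.array(C[n]["t"]); print(n,c.round(3),np.array(C[n]["K"])[0])
    cv2.imwrite(f"pics/{n}0b.png",cv2.resize(im,(800,600),interpolation=cv2.INTER_CUBIC))
pickle.dump(C,open("C.pkl","wb"))
E
```

```text
0.0 [ 0.27536615 -0.5604573   0.20504879] [[0.897, 0.441, -0.001], [0.441, -0.897, 0.001], [-0.0, -0.002, -1.0]] 0.09169278731184469
top [ 0.463 -0.054  0.975] [440.14329024   0.         277.45784325]
scene [1.356 0.323 0.644] [480.15775329   0.         275.9200096 ]
```

View pics/top0b.png

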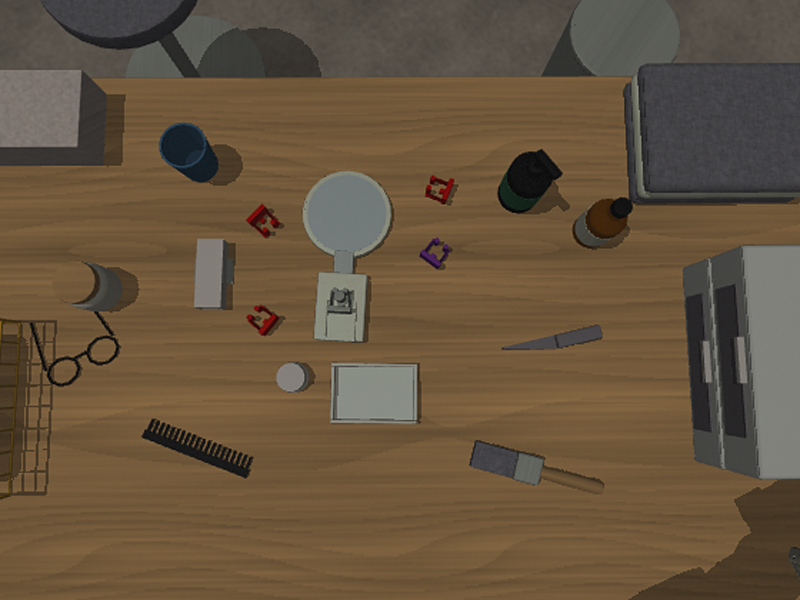

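View pics/scene0b.png

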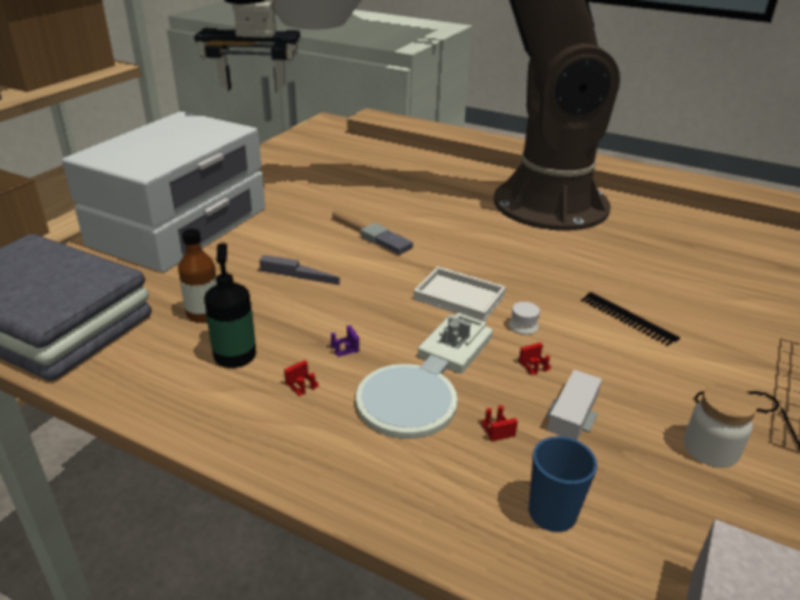

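The top view shows these, in 800-px coordinates:
- Wedge at (503–602, 325–350), tip to the left.
- Stand at (341,305), with the mirror up at (347,213).
- Sleeve at (211,273), dish at (375,393), jar at (293,377), pump bottle at (520,185), amber bottle at (600,222).

Possible mix-ups for the wedge are the brush/scraper (535,468) and the comb (197,447). For the clip they are red (262,220), (262,320), (440,188) and purple (436,252). The real clip is the grey one on the pin at (341,298). I'll check this in one close crop.

Run:
```python
from h import *
im=cv2.imread("pics/top0.png")
# crops (u0,v0,w,h): wedge, sleeve, stand
def cr(u,v,w,h,s): return cv2.resize(im[v:v+h,u:u+w],(w*s,h*s),interpolation=cv2.INTER_CUBIC)
A=cr(340,215,100,40,4)   # 400x160 wedge
D=cr(220,245,100,60,4)   # dish 400x240
B=cr(125,158,50,66,8)    # sleeve 400x528 
S=cr(212,172,50,75,8)
can=np.zeros((600,800,3),np.uint8)
can[:200,:500]=cr(340,215,100,40,5)
can[200:596,:300]=cr(125,158,50,66,6)
can[200:596,300:600]=cr(213,182,50,66,6)
can[400:600,600:800]=cr(220,250,100,50,2)[:200,:200] if False else 0
cv2.imwrite("pics/crop1.png",can)
```

```text
(no output)
```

View pics/crop1.png

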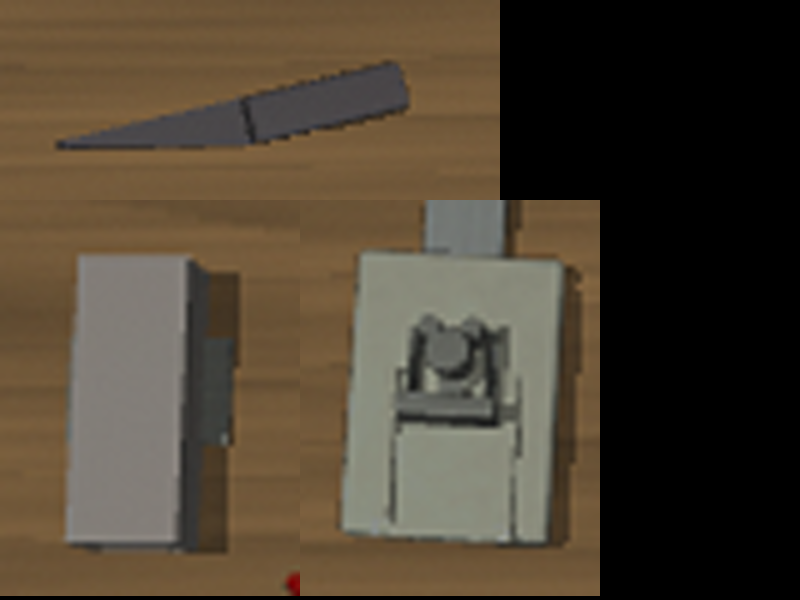

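```bash
cat > m.py <<'E'
from h import *
import pickle
C=pickle.load(open("C.pkl","rb"))["top"]
def P(x,y,s,u0,v0,ox,oy,z): return px2w(C,(x-ox+.5)/s-.5+u0,(y-oy+.5)/s-.5+v0,z)
def show(n,l):
    l=np.array(l); print(n,(l*1000).round(1)[:,:2].tolist()); return l
w=show("wedge",[P(x,y,5,340,215,0,0,z) for x,y,z in[(395,62,.026),(409,105,.026),(240,98,.026),(254,143,.026),(57,145,.016)]])
s=show("sleeve",[P(x,y,6,125,158,0,200,.03) for x,y in[(79,256),(188,256),(181,543),(66,543)]])
p=show("plate",[P(x,y,6,213,182,300,200,.02) for x,y in[(360,252),(562,262),(547,543),(343,530)]])
pin=show("pin",[P(448,350,6,213,182,300,200,.054)])
d=show("dish",[px2w(C,u*.7,v*.7,.02) for u,v in[(331,364),(418,364),(419,423),(331,423)]])
f=lambda a,b:np.degrees(np.arctan2(*(b-a)[[1,0]]))
print("wedge c",w[:4].mean(0),"yaw",f(w[:2].mean(0),w[2:4].mean(0)),"flat edge",f(w[0],w[4]))
print("sleeve mouth",(s[2]+s[3])/2,"yaw",f(s[2],s[1]),f(s[3],s[0]))
print("plate edges yaw",f(p[3],p[0]),f(p[2],p[1]),f(p[1],p[0])-90,f(p[2],p[3])-90,"c",p.mean(0))
print("dish",d.mean(0))
E
python3 m.py
```

```text
wedge [[537.7, -368.7], [519.0, -374.0], [522.6, -300.8], [503.1, -306.1], [503.3, -222.7]]
sleeve [[673.1, 241.1], [672.9, 201.6], [567.9, 201.4], [568.1, 242.6]]
plate [[622.1, 57.0], [617.9, -16.9], [515.2, -11.3], [520.4, 62.4]]
pin [[581.3, 21.9]]
dish [[480.9, 36.3], [479.9, -95.1], [392.2, -95.5], [393.3, 35.9]]
wedge c [ 0.5205798  -0.33740317  0.026     ] yaw 102.87180279238045 flat edge 103.25476763890785
sleeve mouth [0.56799559 0.22199512 0.03      ] yaw 0.0874789950102218 -0.8001930104930268
plate edges yaw -3.041370542090539 -3.1330563626701364 -3.234642499690409 -4.0638474298364855 c [0.56887878 0.02280217 0.02      ]
dish [ 0.43657833 -0.02958915  0.02      ]
```

The crop confirms the grey clip on the pin. It also shows the wedge with its flat side facing +x and its tip towards +y, and the sleeve mouth facing the robot, since the strap lies 40 mm from the near end. Wedge origin is about (0.521, -0.337), yaw 103°. The stand is at (0.581, 0.022), yaw -3.3°, and the sleeve mouth at (0.568, 0.222), yaw about 0°. The sizes agree with those given.

{"op": "move_arm", "data": {"increments": [{"x":31.6,"y":-8.2,"z":8.5,"rz":-1.34},{"x":31.6,"y":-8.2,"z":8.5,"rz":-1.34},{"x":31.6,"y":-8.2,"z":8.5,"rz":-1.34},{"x":31.6,"y":-8.2,"z":8.5,"rz":-1.34},{"x":31.6,"y":-8.2,"z":8.5,"rz":-1.34},{"x":31.6,"y":-8.2,"z":8.5,"rz":-1.34},{"x":31.6,"y":-8.2,"z":8.5,"rz":-1.34},{"x":31.6,"y":-8.2,"z":8.5,"rz":-1.34},{"x":31.6,"y":-8.2,"z":8.5,"rz":-1.34},{"x":31.6,"y":-8.2,"z":8.5,"rz":-1.34},{"x":31.6,"y":-8.2,"z":8.5,"rz":-1.34},{"x":31.6,"y":-8.2,"z":8.5,"rz":-1.34},{"x":31.6,"y":-8.2,"z":8.5,"rz":-1.34},{"x":31.6,"y":-8.2,"z":8.5,"rz":-1.34}], "claw": 0.6}}

```text
invalid input
```

Run:
```python
from h import *
o=get_obs(); R=Ro.from_quat(o["orientation"]).as_matrix(); print(o["clock"],o["tcp_pos"],R.round(3).tolist(),o["qpos"],o["finger_gap"])
c=calibration("wrist"); im=read_camera("wrist")
import pickle; pickle.dump(c,open("w1.pkl","wb"))
cv2.imwrite("pics/w1.png",im)
y=np.radians(103); O=np.array([.5206,-.3374,0]); W=lambda a,b,z:O+np.array([a*np.cos(y)-b*np.sin(y),a*np.sin(y)+b*np.cos(y),z])/1
for a,b,z in[(.115,-.009,.016),(-.035,.0105,.026),(-.035,-.0105,.026)]: print(w2px(c,W(a,b,z)))
print(inc([.5228,-.3471,.017]))
```

```text
0.1 [ 0.27541545 -0.56049425  0.20511868] [[0.897, 0.441, -0.001], [0.441, -0.897, 0.001], [-0.0, -0.001, -1.0]] [ 1.01141177  0.43515252  0.02494463  1.57401887 -0.01160995  1.13398912
 -0.07508986] 0.09184533840431391
[  44.46750218 -212.75070533]
[ 207.69346476 -146.87002403]
[ 212.00610302 -176.05129223]
[31.6175776  -8.23017113 18.8296209 ]
```

View pics/w1.png

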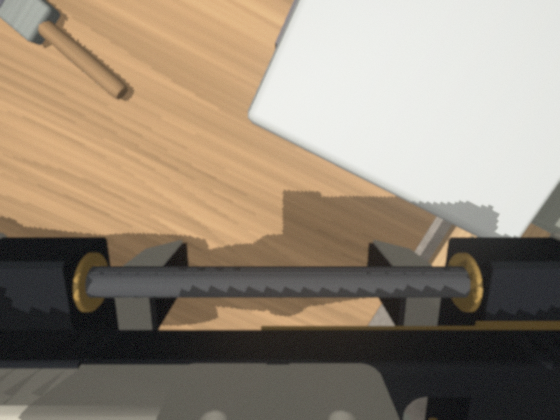

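The call was refused. The wrist picture shows the white cabinet under and beside the gripper, so I'll stay high until clear of it. I'll retry with every key filled in.

{"op": "move_arm", "data": {"increments": [{"x":31.6,"y":-8.2,"z":0.0,"rx":0.0,"ry":0.0,"rz":-1.34},{"x":31.6,"y":-8.2,"z":0.0,"rx":0.0,"ry":0.0,"rz":-1.34},{"x":31.6,"y":-8.2,"z":0.0,"rx":0.0,"ry":0.0,"rz":-1.34},{"x":31.6,"y":-8.2,"z":0.0,"rx":0.0,"ry":0.0,"rz":-1.34},{"x":31.6,"y":-8.2,"z":0.0,"rx":0.0,"ry":0.0,"rz":-1.34},{"x":31.6,"y":-8.2,"z":0.0,"rx":0.0,"ry":0.0,"rz":-1.34},{"x":31.6,"y":-8.2,"z":0.0,"rx":0.0,"ry":0.0,"rz":-1.34},{"x":31.6,"y":-8.2,"z":0.0,"rx":0.0,"ry":0.0,"rz":-1.34},{"x":31.6,"y":-8.2,"z":8.5,"rx":0.0,"ry":0.0,"rz":-1.34},{"x":31.6,"y":-8.2,"z":8.5,"rx":0.0,"ry":0.0,"rz":-1.34},{"x":31.6,"y":-8.2,"z":8.5,"rx":0.0,"ry":0.0,"rz":-1.34},{"x":31.6,"y":-8.2,"z":8.5,"rx":0.0,"ry":0.0,"rz":-1.34},{"x":31.6,"y":-8.2,"z":8.5,"rx":0.0,"ry":0.0,"rz":-1.34},{"x":31.6,"y":-8.2,"z":8.5,"rx":0.0,"ry":0.0,"rz":-1.34}], "claw": 0.6, "newtons": 40}}

```text
clock: 1.55
tcp_pos: [0.5244, -0.3486, 0.1231]
orientation: [0.623, 0.782, 0.0, 0.002]
contact_force: [-0.3, 0.7, 0.4]
finger_gap: 0.055
finger_force: 0.0
```

Run:
```python
from h import *
c=calibration("wrist"); im=read_camera("wrist")
cv2.imwrite("pics/w2.png",im)
y=np.radians(103); O=np.array([.5206,-.3374,0]); W=lambda a,b,z:O+np.array([a*np.cos(y)-b*np.sin(y),a*np.sin(y)+b*np.cos(y),z])
for a,b,z in[(.115,-.009,.016),(.035,.0105,.026),(.035,-.0105,.026),(-.01,0,.026)]: print(w2px(c,W(a,b,z)).round())
print(inc([.5228,-.3471,.017]))
```

```text
[286.  47.]
[263. 150.]
[288. 150.]
[276. 203.]
[ 0.19454117 -0.12195485 10.57780291]
```

View pics/w2.png

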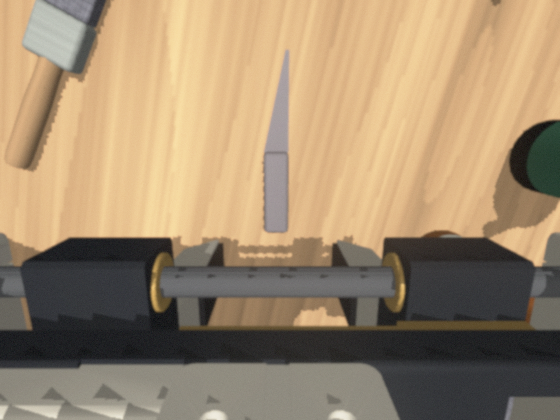

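The wedge is under the jaws: tip at (288,50), shoulder at (263–287,152), within 3 px of the prediction. I'll descend, close and lift.

{"op": "move_arm", "data": {"increments": [{"x":0.2,"y":-0.1,"z":6,"rx":0,"ry":0,"rz":0},{"x":0.2,"y":-0.1,"z":9,"rx":0,"ry":0,"rz":0},{"x":0.2,"y":-0.1,"z":10.6,"rx":0,"ry":0,"rz":0},{"x":0.2,"y":-0.1,"z":10.6,"rx":0,"ry":0,"rz":0},{"x":0.2,"y":-0.1,"z":10.6,"rx":0,"ry":0,"rz":0}]}}

```text
clock: 2.1
tcp_pos: [0.5229, -0.3468, 0.0165]
orientation: [0.623, 0.782, 0.0, 0.001]
contact_force: [0.3, 0.6, 1.2]
finger_gap: 0.0552
finger_force: 0.0
```

{"op": "move_arm", "data": {"increments": [{"x":0,"y":0,"z":0,"rx":0,"ry":0,"rz":0},{"x":0,"y":0,"z":0,"rx":0,"ry":0,"rz":0},{"x":0,"y":0,"z":0,"rx":0,"ry":0,"rz":0},{"x":0,"y":0,"z":0,"rx":0,"ry":0,"rz":0},{"x":0,"y":0,"z":0,"rx":0,"ry":0,"rz":0},{"x":0,"y":0,"z":0,"rx":0,"ry":0,"rz":0},{"x":0,"y":0,"z":0,"rx":0,"ry":0,"rz":0}], "claw": 0, "newtons": 50}}

```text
clock: 2.8
tcp_pos: [0.5216, -0.3463, 0.0148]
orientation: [0.623, 0.782, -0.0, -0.0]
contact_force: [0.4, 0.6, 0.6]
finger_gap: 0.0041
finger_force: 0.0
```

Run:
```python
from h import *
o=get_obs(); R=Ro.from_quat(o["orientation"]).as_matrix(); print(o["clock"],o["tcp_pos"],R.round(3).tolist(),o["finger_gap"],o["finger_force"],o["contact_force"])
```

```text
2.8 [ 0.52160244 -0.34627067  0.01478584] [[-0.224, 0.975, -0.0], [0.975, 0.224, 0.0], [0.0, -0.0, -1.0]] 0.004063762219406197 0.0 [0.44441614 0.58169165 0.6374411 ]
```

Run:
```python
from h import *
a=read_camera("wrist"); b=read_camera("scene")
cv2.imwrite("pics/w3.png",np.hstack([cv2.resize(a,(400,300)),cv2.resize(b[120:240,130:290],(400,300))]))
```

```text
(no output)
```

View pics/w3.png

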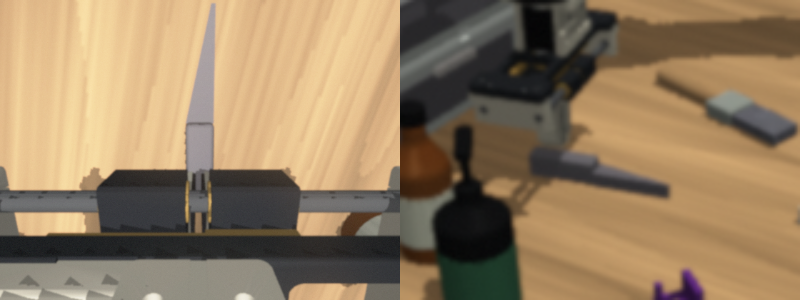

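Run:
```python
from h import *
import pickle
c=calibration("wrist"); o=get_obs(); print(o["tcp_pos"])
print("tip",px2w(c,297,4,.016),"sh",px2w(c,263,172,.026),px2w(c,300,172,.026))
s=pickle.load(open("C.pkl","rb"))["scene"]
f=lambda x,y,z:px2w(s,130+x*.4,120+y*.4,z).round(4)
print("scene tip",f(667,190,.008),"rear top",f(531,150,.026),f(531,172,0))
T=o["tcp_pos"]; print("tcp in scene crop",(w2px(s,T)-[130,120])/.4,"tcp-tip",(w2px(s,T-[0,0,.014])-[130,120])/.4,"wrist",w2px(c,T)/1.4,w2px(c,T-[0,0,.014])/1.4)
print(np.array(c["K"])[0],-np.array(c["R"]).T@c["t"])
```

```text
[ 0.5216588  -0.34622595  0.01477626]
tip [ 0.50358351 -0.22499441  0.016     ] sh [ 0.50507947 -0.30646238  0.026     ] [ 0.52351758 -0.30222159  0.026     ]
scene tip [0.3033 0.1248 0.008 ] rear top [ 0.3272 -0.0139  0.026 ] [ 0.3265 -0.0114  0.    ]
tcp in scene crop [153.97093641 160.52796809] tcp-tip [155.0153344  172.30527503] wrist [197.98391431 173.71831202] [197.98633641 168.25673123]
[330.19658026   0.         277.32966978] [ 0.50733508 -0.28380811  0.19468039]
```

The gap is 4 mm with zero force, so the wedge isn't between the pads. By the numbers the TCP is inside the handle, so the fingertips may be higher than computed. I'll look enlarged.

Run:
```python
from h import *
a=read_camera("wrist"); b=read_camera("scene")
A=cv2.resize(a[215:335,220:340],(400,400),interpolation=cv2.INTER_CUBIC)
B=cv2.resize(b[140:220,160:240],(400,400),interpolation=cv2.INTER_CUBIC)
c=calibration("scene"); T=get_obs()["tcp_pos"]; q=((w2px(c,T-[0,0,.014])-[160,140])*5); print(q)
cv2.imwrite("pics/w4.png",np.clip(np.hstack([A,B]).astype(float)*1.6,0,255).astype(np.uint8))
```

```text
[159.97761533 244.6014857 ]
```

View pics/w4.png

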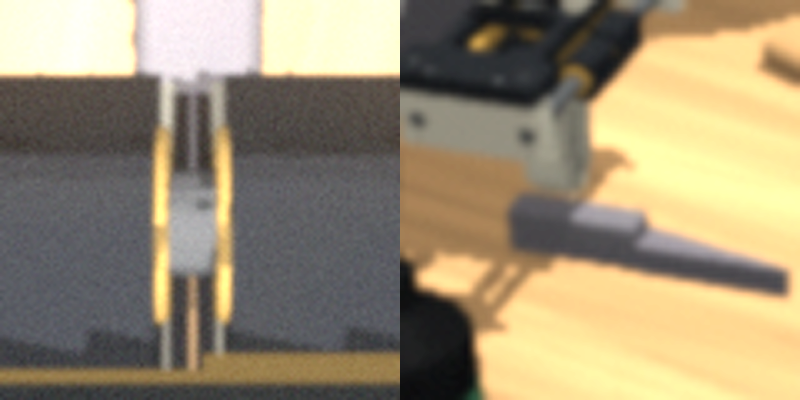

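Run:
```python
from h import *
c=calibration("scene"); o=get_obs();T=o["tcp_pos"]
for dz in(0,.02,.025,.03,.035,.04): print(dz,(w2px(c,T+[0,0,dz-.014])-[160,140])*5)
print("handle top mid",(w2px(c,[.5206,-.3396,.026])-[160,140])*5, "rear",(w2px(c,[.5285,-.3737,.026])-[160,140])*5,(w2px(c,[.5372,-.3714,.0])-[160,140])*5)
print(o["qpos"])
```

```text
0 [159.97761533 244.6014857 ]
0.02 [156.98490996 210.85921286]
0.025 [156.22813026 202.32664324]
0.03 [155.46786163 193.75473642]
0.035 [154.70407988 185.14321973]
0.04 [153.9367606  176.49181799]
handle top mid [168.22392876 204.35940266] rear [103.98887069 194.14770697] [101.68888164 246.81991519]
[ 0.70282172  0.66250159 -0.30214494  1.73406665  0.2619871   0.78480568
  0.50024624]
```

The right half shows the closed fingertip ending at about (560,187), above the handle, where the stated geometry puts it at (560,245). So the real fingertips are about 33 mm higher than described. I'll open and go down in small steps, guided by force.

{"op": "move_arm", "data": {"increments": [{"x":0,"y":0,"z":0,"rx":0,"ry":0,"rz":0},{"x":0,"y":0,"z":0,"rx":0,"ry":0,"rz":0},{"x":0,"y":0,"z":0,"rx":0,"ry":0,"rz":0},{"x":0,"y":0,"z":0,"rx":0,"ry":0,"rz":0},{"x":0,"y":0,"z":0,"rx":0,"ry":0,"rz":0},{"x":0,"y":0,"z":0.1,"rx":0,"ry":0,"rz":0},{"x":0,"y":0,"z":0.2,"rx":0,"ry":0,"rz":0},{"x":0,"y":0,"z":0.3,"rx":0,"ry":0,"rz":0}], "claw": 0.6}}

```text
clock: 3.8
tcp_pos: [0.5217, -0.3462, 0.0117]
orientation: [0.623, 0.782, -0.0, -0.0]
contact_force: [0.5, 0.8, 0.5]
finger_gap: 0.054
finger_force: 0.0
```

{"op": "move_arm", "data": {"increments": [{"x":0,"y":0,"z":0.2,"rx":0,"ry":0,"rz":0},{"x":0,"y":0,"z":0.4,"rx":0,"ry":0,"rz":0},{"x":0,"y":0,"z":0.6,"rx":0,"ry":0,"rz":0},{"x":0,"y":0,"z":0.8,"rx":0,"ry":0,"rz":0},{"x":0,"y":0,"z":1.0,"rx":0,"ry":0,"rz":0},{"x":0,"y":0,"z":1.2,"rx":0,"ry":0,"rz":0}]}}

```text
clock: 4.4
tcp_pos: [0.5217, -0.3462, -0.0003]
orientation: [0.623, 0.782, -0.0, -0.0]
contact_force: [0.3, -0.4, 0.6]
finger_gap: 0.0551
finger_force: 0.0
```

{"op": "move_arm", "data": {"increments": [{"x":0,"y":0,"z":0.2,"rx":0,"ry":0,"rz":0},{"x":0,"y":0,"z":0.4,"rx":0,"ry":0,"rz":0},{"x":0,"y":0,"z":0.6,"rx":0,"ry":0,"rz":0},{"x":0,"y":0,"z":0.8,"rx":0,"ry":0,"rz":0},{"x":0,"y":0,"z":1.0,"rx":0,"ry":0,"rz":0},{"x":0,"y":0,"z":1.0,"rx":0,"ry":0,"rz":0}]}}

```text
clock: 5.0
tcp_pos: [0.5215, -0.3462, -0.0105]
orientation: [0.623, 0.782, -0.0, -0.0]
contact_force: [0.5, -0.1, 0.4]
finger_gap: 0.0548
finger_force: 0.0
```

Run:
```python
from h import *
o=get_obs();T=o["tcp_pos"];print(T,o["contact_force"],o["moment"])
a=read_camera("wrist"); b=read_camera("scene"); t=read_camera("top")
A=cv2.resize(a[140:340,180:380],(400,400),interpolation=cv2.INTER_CUBIC)
B=cv2.resize(b[140:220,160:240],(400,400),interpolation=cv2.INTER_CUBIC)
cv2.imwrite("pics/w5.png",np.clip(np.hstack([A,B]).astype(float)*1.6,0,255).astype(np.uint8)); cv2.imwrite("pics/t5.png",t)
c=calibration("scene"); R=Ro.from_quat(o["orientation"]).as_matrix()
for s in(-1,1): print([((w2px(c,T+s*.0275*R[:,1]+[0,0,dz])-[160,140])*5).round() for dz in(-.014,0,.02,.04)])
```

```text
[ 0.52149267 -0.34615705 -0.010483  ] [ 0.49397448 -0.11566625  0.44447647] [-0.05074462 -0.08704094 -0.0151809 ]
[array([185., 259.]), array([183., 237.]), array([180., 204.]), array([177., 170.])]
[array([143., 314.]), array([140., 291.]), array([137., 257.]), array([134., 223.])]
```

View pics/w5.png

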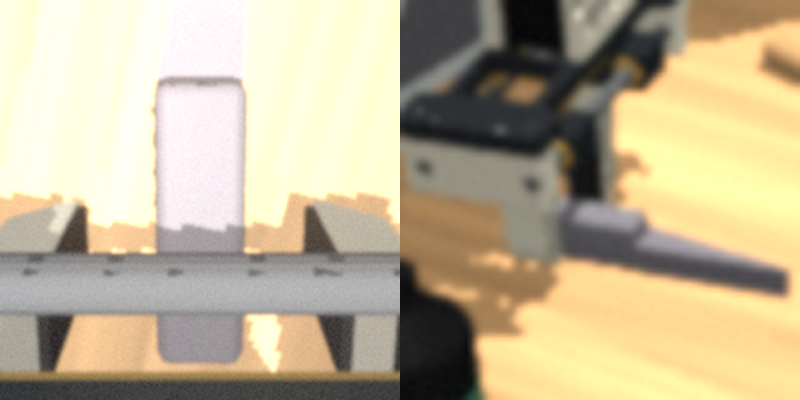

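Near fingertip bottom is at (535,262), about 9 mm above the counter, with the handle centred between the fingers. I'll go down 3 mm more and close.

{"op": "move_arm", "data": {"increments": [{"x":0,"y":0,"z":0.15,"rx":0,"ry":0,"rz":0},{"x":0,"y":0,"z":0.3,"rx":0,"ry":0,"rz":0},{"x":0,"y":0,"z":0.3,"rx":0,"ry":0,"rz":0}]}}

```text
clock: 5.45
tcp_pos: [0.5215, -0.3462, -0.0134]
orientation: [0.623, 0.782, -0.0, -0.0]
contact_force: [0.2, -1.1, -0.1]
finger_gap: 0.0551
finger_force: 0.0
```

{"op": "move_arm", "data": {"increments": [{"x":0,"y":0,"z":0,"rx":0,"ry":0,"rz":0},{"x":0,"y":0,"z":0,"rx":0,"ry":0,"rz":0},{"x":0,"y":0,"z":0,"rx":0,"ry":0,"rz":0},{"x":0,"y":0,"z":0,"rx":0,"ry":0,"rz":0},{"x":0,"y":0,"z":0,"rx":0,"ry":0,"rz":0},{"x":0,"y":0,"z":0,"rx":0,"ry":0,"rz":0},{"x":0,"y":0,"z":0,"rx":0,"ry":0,"rz":0}], "claw": 0, "newtons": 50}}

```text
clock: 6.15
tcp_pos: [0.5217, -0.3463, -0.0131]
orientation: [0.623, 0.782, -0.0, 0.0]
contact_force: [0.0, 0.8, 0.3]
finger_gap: 0.0206
finger_force: 50.0
```

Gripped: gap 20.6 mm, 50 N. Lifting and moving to just before the pin, aligned with the stand.

{"op": "move_arm", "data": {"increments": [{"x":0,"y":0,"z":-2,"rx":0,"ry":0,"rz":0},{"x":0,"y":0,"z":-3.1,"rx":0,"ry":0,"rz":0},{"x":3,"y":1.2,"z":-3.1,"rx":0,"ry":0,"rz":0.07},{"x":7,"y":2.7,"z":-3.1,"rx":0,"ry":0,"rz":0.14},{"x":11,"y":4.2,"z":-3.1,"rx":0,"ry":0,"rz":0.21},{"x":15,"y":5.8,"z":-3.1,"rx":0,"ry":0,"rz":0.283},{"x":18,"y":7.0,"z":-3.1,"rx":0,"ry":0,"rz":0.283},{"x":19.5,"y":7.5,"z":-3.1,"rx":0,"ry":0,"rz":0.283},{"x":19.5,"y":7.5,"z":-3.1,"rx":0,"ry":0,"rz":0.283},{"x":19.5,"y":7.5,"z":-3.1,"rx":0,"ry":0,"rz":0.283},{"x":19.5,"y":7.5,"z":-3.1,"rx":0,"ry":0,"rz":0.283}]}}

```text
clock: 7.25
tcp_pos: [0.5507, -0.1419, 0.0178]
orientation: [0.728, 0.686, -0.001, 0.0]
contact_force: [0.2, -0.2, -0.9]
finger_gap: 0.0204
finger_force: 50.0
```

Run:
```python
from h import *
o=get_obs();T=o["tcp_pos"];R=Ro.from_quat(o["orientation"]).as_matrix();print(o["clock"],T,R.round(4).tolist(),o["contact_force"],o["finger_gap"])
b=read_camera("scene"); t=read_camera("top"); c=calibration("top"); cs=calibration("scene")
cv2.imwrite("pics/t6.png",t); cv2.imwrite("pics/s6.png",b)
A=cv2.resize(t[170:240,220:320],(800,560),interpolation=cv2.INTER_CUBIC)
cv2.imwrite("pics/t6c.png",np.clip(A*1.5,0,255).astype(np.uint8))
f=lambda X,c=c:((w2px(c,X)-[220,170]+.5)*8-.5).round(1)
print("tip pred",f(T+.1233*R[:,0]-.009*-R[:,1]*1+[0,0,.0131+.016]), f(T+.1233*R[:,0]+.009*-R[:,1]+[0,0,.0131+.016]))
print("pin",f([.5813,.022,.054]))
```

```text
7.25 [ 0.55072109 -0.14191949  0.017762  ] [[0.0598, 0.9982, -0.0002], [0.9982, -0.0598, -0.0012], [-0.0012, -0.0002, -1.0]] [ 0.19290631 -0.20037958 -0.87979607] 0.020445411107630394
tip pred [299.4 351.9] [295.5 419.4]
pin [141.1 296.2]
```

View pics/t6c.png

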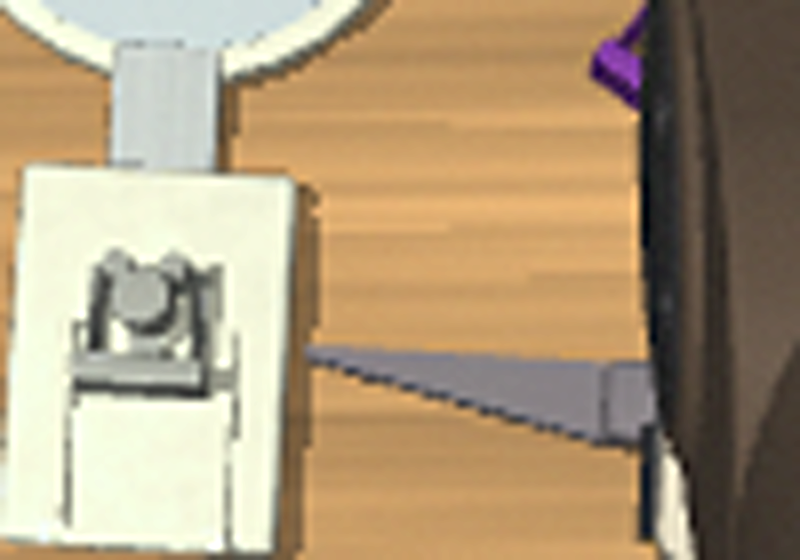

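Run:
```python
from h import *
c=calibration("top")
g=lambda x,y,z:px2w(c,(x+.5)/8-.5+220,(y+.5)/8-.5+170,z)
f=lambda X:((w2px(c,X)-[220,170]+.5)*8-.5).round(1)
y=np.radians(-3.4); ex=np.array([np.cos(y),np.sin(y),0]); ey=np.array([-np.sin(y),np.cos(y),0])
pin=g(141,297,.054); print("pin",pin)
O=np.array([pin[0],pin[1],0])
for n,x,yy,z in[("tip flat",307,347,.0467),("tip mid",307,353,.0467),("shoulder flat",600,362,.0467),("plate TL",25,165,.02),("plate TR",297,177,.02),("plate BR",272,552,.02),("plate BL",0,540,.02)]:
    P=g(x,yy,z)-O; print(n,(P@ex*1000).round(1),(P@ey*1000).round(1))
for n,a,b,z in[("back FL",-16,18,48),("back FR",-16,-18,48),("back RR",-24,-18,48),("back RL",-24,18,48)]: print(n,f(O+ex*a/1e3+ey*b/1e3+[0,0,z/1e3]))
print("contact", get_obs()["tcp_pos"])
```

```text
pin [0.58109473 0.02203075 0.054     ]
tip flat -10.1 -44.1
tip mid -11.7 -44.2
shoulder flat -10.0 -121.9
plate TL 39.0 37.1
plate TR 39.6 -37.6
plate BR -63.4 -36.7
plate BL -64.0 37.0
back FL [ 71.1 356.2]
back FR [207.  363.3]
back RR [205.2 393.4]
back RL [ 69.2 386.3]
contact [ 0.55073972 -0.14150934  0.01773878]
```

Tip flat face is at stand x = -10.1 and the shoulder at -10.0, so the blade is parallel and centred in the 8 mm gap, tip at y = -44. Driving in.

{"op": "move_arm", "data": {"increments": [{"x":0.8,"y":0,"z":0,"rx":0,"ry":0,"rz":0},{"x":1.6,"y":0,"z":0,"rx":0,"ry":0,"rz":0},{"x":2.4,"y":0,"z":0,"rx":0,"ry":0,"rz":0},{"x":3.0,"y":0.05,"z":0,"rx":0,"ry":0,"rz":0},{"x":3.5,"y":0.1,"z":0,"rx":0,"ry":0,"rz":0},{"x":4.0,"y":0.15,"z":0,"rx":0,"ry":0,"rz":0},{"x":4.0,"y":0.15,"z":0,"rx":0,"ry":0,"rz":0}]}}

```text
clock: 8.05
tcp_pos: [0.5553, -0.0985, 0.0179]
orientation: [0.727, 0.687, 0.0, 0.0]
contact_force: [0.2, 0.4, -0.7]
finger_gap: 0.0205
finger_force: 50.0
```

{"op": "move_arm", "data": {"increments": [{"x":0.4,"y":0,"z":0,"rx":0,"ry":0,"rz":0},{"x":0.8,"y":0,"z":0,"rx":0,"ry":0,"rz":0},{"x":1.2,"y":0,"z":0,"rx":0,"ry":0,"rz":0},{"x":1.6,"y":0,"z":0,"rx":0,"ry":0,"rz":0},{"x":2.0,"y":0,"z":0,"rx":0,"ry":0,"rz":0},{"x":2.4,"y":0,"z":0,"rx":0,"ry":0,"rz":0},{"x":2.8,"y":0,"z":0,"rx":0,"ry":0,"rz":0},{"x":3.2,"y":0,"z":0,"rx":0,"ry":0,"rz":0},{"x":3.6,"y":0,"z":0,"rx":0,"ry":0,"rz":0},{"x":4.0,"y":0,"z":0,"rx":0,"ry":0,"rz":0}]}}

```text
clock: 9.05
tcp_pos: [0.5575, -0.0603, 0.018]
orientation: [0.727, 0.686, -0.0, 0.001]
contact_force: [2.7, -6.0, 0.1]
finger_gap: 0.0211
finger_force: 50.0
```

{"op": "move_arm", "data": {"increments": [{"x":0.4,"y":0,"z":0,"rx":0,"ry":0,"rz":0},{"x":0.8,"y":0,"z":0,"rx":0,"ry":0,"rz":0},{"x":1.2,"y":0,"z":0,"rx":0,"ry":0,"rz":0},{"x":1.6,"y":0,"z":0,"rx":0,"ry":0,"rz":0},{"x":2.0,"y":0,"z":0,"rx":0,"ry":0,"rz":0},{"x":2.4,"y":0,"z":0,"rx":0,"ry":0,"rz":0},{"x":2.6,"y":0,"z":0,"rx":0,"ry":0,"rz":0},{"x":2.6,"y":0,"z":0,"rx":0,"ry":0,"rz":0}]}}

```text
clock: 9.85
tcp_pos: [0.5578, -0.0329, 0.0177]
orientation: [0.727, 0.687, -0.0, -0.001]
contact_force: [-3.4, 0.9, 0.5]
finger_gap: 0.0206
finger_force: 50.0
```

Run:
```python
from h import *
o=get_obs();T=o["tcp_pos"];print(o["clock"],T,o["contact_force"],o["finger_gap"])
t=read_camera("top"); t0=cv2.imread("pics/t6.png"); cv2.imwrite("pics/t7.png",t)
c=calibration("top"); y=np.radians(-3.4); ex=np.array([np.cos(y),np.sin(y),0]); ey=np.array([-np.sin(y),np.cos(y),0]); O=np.array([.5811,.022,0])
# darkness profile along channel (stand x), averaged over y +-12, at z .048
for im in(t0,t):
    g=cv2.cvtColor(im,cv2.COLOR_BGR2GRAY).astype(np.float32)
    xs=np.arange(-66,14,2)
    pr=[]
    for a in xs:
        uv=np.array([w2px(c,O+ex*a/1e3+ey*b/1e3+[0,0,.048]) for b in np.arange(-14,15,2)],np.float32)
        pr.append(cv2.remap(g,uv[None,:,0],uv[None,:,1],cv2.INTER_LINEAR).mean())
    print([(int(a),int(p)) for a,p in zip(xs,pr)])
```

```text
9.85 [ 0.55776901 -0.03286744  0.01765893] [-3.35148584  0.90106815  0.53940939] 0.02056956810980397
[(-66, 107), (-64, 161), (-62, 166), (-60, 165), (-58, 165), (-56, 165), (-54, 165), (-52, 165), (-50, 165), (-48, 165), (-46, 165), (-44, 165), (-42, 165), (-40, 165), (-38, 165), (-36, 165), (-34, 165), (-32, 165), (-30, 166), (-28, 167), (-26, 118), (-24, 55), (-22, 91), (-20, 123), (-18, 117), (-16, 111), (-14, 106), (-12, 117), (-10, 110), (-8, 87), (-6, 81), (-4, 90), (-2, 95), (0, 97), (2, 93), (4, 88), (6, 92), (8, 102), (10, 126), (12, 146)]
[(-66, 46), (-64, 46), (-62, 46), (-60, 46), (-58, 46), (-56, 46), (-54, 46), (-52, 46), (-50, 46), (-48, 46), (-46, 46), (-44, 46), (-42, 46), (-40, 47), (-38, 46), (-36, 46), (-34, 46), (-32, 47), (-30, 47), (-28, 47), (-26, 47), (-24, 46), (-22, 47), (-20, 46), (-18, 47), (-16, 47), (-14, 47), (-12, 47), (-10, 47), (-8, 47), (-6, 47), (-4, 47), (-2, 47), (0, 47), (2, 47), (4, 47), (6, 47), (8, 47), (10, 48), (12, 48)]
```

Force peaked at -6 N, then dropped to zero at full depth, so the clip has probably sprung off. Withdrawing to look.

{"op": "move_arm", "data": {"increments": [{"x":-1,"y":-0.1,"z":0,"rx":0,"ry":0,"rz":0},{"x":-3,"y":-0.1,"z":0,"rx":0,"ry":0,"rz":0},{"x":-6,"y":-0.1,"z":0,"rx":0,"ry":0,"rz":0},{"x":-9,"y":-0.1,"z":0,"rx":0,"ry":0,"rz":0},{"x":-12,"y":-0.1,"z":0,"rx":0,"ry":0,"rz":0},{"x":-12,"y":-0.1,"z":0,"rx":0,"ry":0,"rz":0},{"x":-12,"y":-0.1,"z":0,"rx":0,"ry":0,"rz":0}]}}

```text
clock: 10.6
tcp_pos: [0.55, -0.1548, 0.0175]
orientation: [0.728, 0.686, -0.0, -0.0]
contact_force: [-0.4, 0.8, -0.8]
finger_gap: 0.0208
finger_force: 50.0
```

```bash
cat > look.py <<'E'
from h import *
o=get_obs();T=o["tcp_pos"];R=Ro.from_quat(o["orientation"]).as_matrix();print(o["clock"],T,R[:,0].round(4),o["finger_gap"])
t=read_camera("top"); t0=cv2.imread("pics/t6.png"); cv2.imwrite("pics/t8.png",t)
c=calibration("top"); y=np.radians(-3.4); ex=np.array([np.cos(y),np.sin(y),0]); ey=np.array([-np.sin(y),np.cos(y),0]); O=np.array([.5811,.022,0])
# stand patch rectified at z=.048: rows stand x +16..-66, cols y +26..-26, 2 mm
for n,im in(("before",t0),("now",t)):
    g=cv2.cvtColor(im,cv2.COLOR_BGR2GRAY).astype(np.float32); print(n)
    for a in range(16,-68,-3):
        uv=np.array([w2px(c,O+ex*a/1e3+ey*b/1e3+[0,0,.048]) for b in range(27,-28,-3)],np.float32)
        print("%4d"%a,"".join(" .:-=+*#%@"[min(9,max(0,int(9-p/19)))]for p in cv2.remap(g,uv[None,:,0],uv[None,:,1],cv2.INTER_LINEAR)[0]))
E
python3 look.py
```

```text
10.6 [ 0.54996282 -0.15484318  0.01754835] [ 5.950e-02  9.982e-01 -1.000e-04] 0.02083866392248706
before
  16                    
  13       ..   ..      
  10      .:::..::-.:.  
   7     .=-:---=-*+=.  
   4     .++::::=**+-.  
   1     .+=::::-==+-:  
  -2     .+=::::===+-:  
  -5     .*-:--=*==*-.  
  -8    ::*- -+*+--*=.. 
 -11    :.*- .::::.*=.. 
 -14    .:+-.:--=-:*= . 
 -17    ::::::---:-:=::.
 -20    .:::::::::::+--.
 -23    .++++++****+*::.
 -26    .-:.:::--:-::  :
 -29    ..             :
 -32    :             .:
 -35    :             .:
 -38    :             . 
 -41    :               
 -44    :             . 
 -47    :             . 
 -50    .             . 
 -53    ..            ..
 -56    :.             .
 -59    ..             .
 -62                   :
 -65 :.......::.:: ....=
now
  16                    
  13                    
  10          .         
   7        ::::        
   4        ::::-----   
   1       .::::-=---:  
  -2        ::::=+---:  
  -5        =--===---.  
  -8    -..:-+*+::+=- . 
 -11    : -:-+----*+-.. 
 -14    . +++-..:+*+- . 
 -17    : +=      .+- ..
 -20    ..+=      .+-  .
 -23    .:*=      .+-  .
 -26    .:*+      .+=. :
 -29    .:*+  ::-- ++. :
 -32    ::*+. ::--.=+. :
 -35    ::::-::::::-+=--
 -38    ::::::::::::+=--
 -41    :==========+*..-
 -44    : :-::..      . 
 -47    :             . 
 -50    .             . 
 -53    ..            ..
 -56    :.             .
 -59    ..             .
 -62                   :
 -65 :.......::.:: ....=
```

The clip is off: its back moved from x ≈ -20 to ≈ -38 in the channel, and the posts are clear of the pin. Next, the sleeve.

{"op": "move_arm", "data": {"increments": [{"x":0,"y":0,"z":-4,"rx":0,"ry":0,"rz":0},{"x":0,"y":0,"z":-7,"rx":0,"ry":0,"rz":0},{"x":36.9,"y":-14.5,"z":-7,"rx":0,"ry":0,"rz":1.518},{"x":36.9,"y":-14.5,"z":-7,"rx":0,"ry":0,"rz":1.518},{"x":36.9,"y":-14.5,"z":-7,"rx":0,"ry":0,"rz":1.518},{"x":36.9,"y":-14.5,"z":-7,"rx":0,"ry":0,"rz":1.518},{"x":36.9,"y":-14.5,"z":-7,"rx":0,"ry":0,"rz":1.518},{"x":36.9,"y":-14.5,"z":-7,"rx":0,"ry":0,"rz":1.518},{"x":36.9,"y":-14.5,"z":-7,"rx":0,"ry":0,"rz":1.518},{"x":36.9,"y":-14.5,"z":-7,"rx":0,"ry":0,"rz":1.518},{"x":36.9,"y":-14.5,"z":-7,"rx":0,"ry":0,"rz":1.518},{"x":36.9,"y":-14.5,"z":-7,"rx":0,"ry":0,"rz":1.518},{"x":36.9,"y":-14.5,"z":-7,"rx":0,"ry":0,"rz":1.518},{"x":36.9,"y":-14.5,"z":-7,"rx":0,"ry":0,"rz":1.518},{"x":36.9,"y":-14.5,"z":-7,"rx":0,"ry":0,"rz":1.518},{"x":36.9,"y":-14.5,"z":-7,"rx":0,"ry":0,"rz":1.518}]}}

```text
clock: 12.25
tcp_pos: [0.4268, 0.2234, 0.0878]
orientation: [1.0, -0.001, -0.0, -0.0]
contact_force: [-0.4, -1.2, -0.1]
finger_gap: 0.0206
finger_force: 50.0
```

Run:
```python
from h import *
o=get_obs();T=o["tcp_pos"];R=Ro.from_quat(o["orientation"]).as_matrix();print(o["clock"],T,R.round(4).tolist(),o["finger_gap"],o["qpos"].round(2))
print(inc([.427,.222,-.008]))
```

```text
12.25 [0.4268352  0.22340515 0.08782572] [[1.0, -0.0016, -0.0001], [-0.0016, -1.0, 0.0001], [-0.0001, -0.0001, -1.0]] 0.020633739562834107 [-0.61  0.35  0.02  2.06 -0.01  0.74 -2.16]
[0.01787303 0.1414339  9.58255559]
```

{"op": "move_arm", "data": {"increments": [{"x":0,"y":0.14,"z":4,"rx":0,"ry":0,"rz":0.005},{"x":0,"y":0.14,"z":7.5,"rx":0,"ry":0,"rz":0.005},{"x":0,"y":0.14,"z":9.4,"rx":0,"ry":0,"rz":0.005},{"x":0,"y":0.14,"z":9.4,"rx":0,"ry":0,"rz":0.005},{"x":0,"y":0.14,"z":9.4,"rx":0,"ry":0,"rz":0.005},{"x":0,"y":0.14,"z":9.4,"rx":0,"ry":0,"rz":0.005}]}}

```text
clock: 12.85
tcp_pos: [0.428, 0.2223, -0.005]
orientation: [1.0, -0.005, 0.001, -0.001]
contact_force: [0.7, -0.7, -0.5]
finger_gap: 0.0207
finger_force: 50.0
```

Run:
```python
from h import *
o=get_obs();T=o["tcp_pos"];R=Ro.from_quat(o["orientation"]).as_matrix();print(o["clock"],T,R[:,0].round(4))
t=read_camera("top"); cv2.imwrite("pics/t9.png",t)
c=calibration("top"); f=lambda X:((w2px(c,X)-[110,155]+.5)*6-.5).round(1)
A=cv2.resize(t[155:255,110:235],(750,600),interpolation=cv2.INTER_CUBIC); cv2.imwrite("pics/t9c.png",np.clip(A*1.4,0,255).astype(np.uint8))
W=lambda a,b,z:T+R[:,0]*(a+6.3)/1e3-R[:,1]*b/1e3+[0,0,.0131+z/1e3]
print("tip",f(W(115,-9,16)),"sh",f(W(35,10.5,16)),f(W(35,-10.5,16)))
M=np.array([.568,.222,0]); print("mouth",[f(M+[0,b,.03]) for b in(.02,-.02)],[f(M+[0,b,.0]) for b in(.02,-.02)])
```

```text
12.85 [ 0.42795216  0.22230884 -0.00503169] [ 1.     -0.0091  0.0016]
tip [243.9 414.5] sh [181.1 638. ] [240.1 638. ]
mouth [array([157.6, 361.4]), array([269.4, 360.6])] [array([182.8, 370.2]), array([291.1, 369.4])]
```

View pics/t9c.png

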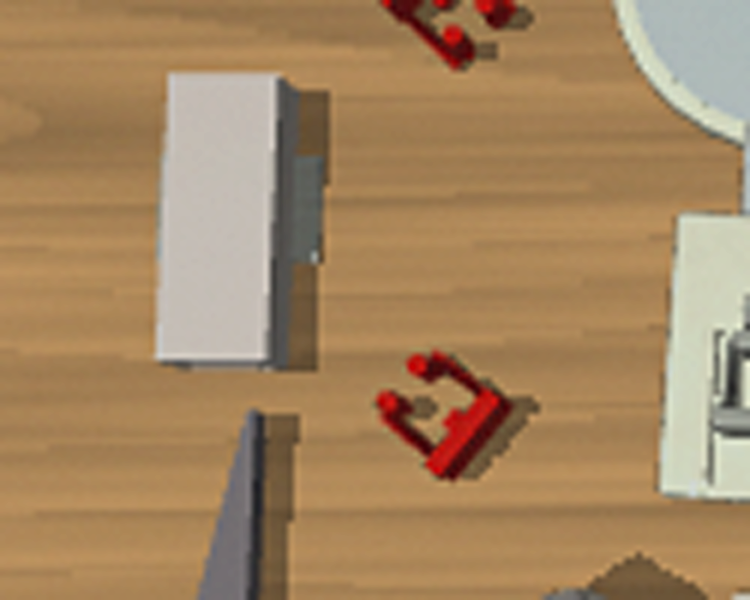

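Tip at (254,411), sleeve mouth at (157–270,360). The wedge sits about 2.5 mm too far towards -y, so I'll shift it and go in 6.5 cm.

{"op": "move_arm", "data": {"increments": [{"x":0,"y":-0.2,"z":0,"rx":0,"ry":0,"rz":0},{"x":0,"y":-0.2,"z":0,"rx":0,"ry":0,"rz":0},{"x":1,"y":-0.2,"z":0,"rx":0,"ry":0,"rz":0},{"x":2,"y":-0.2,"z":0,"rx":0,"ry":0,"rz":0},{"x":3,"y":-0.2,"z":0,"rx":0,"ry":0,"rz":0},{"x":4,"y":-0.2,"z":0,"rx":0,"ry":0,"rz":0},{"x":5,"y":-0.2,"z":0,"rx":0,"ry":0,"rz":0},{"x":6,"y":-0.2,"z":0,"rx":0,"ry":0,"rz":0},{"x":6.5,"y":-0.2,"z":0,"rx":0,"ry":0,"rz":0},{"x":6.5,"y":-0.2,"z":0,"rx":0,"ry":0,"rz":0}]}}

```text
clock: 13.9
tcp_pos: [0.4929, 0.2231, -0.0063]
orientation: [1.0, -0.005, 0.0, -0.0]
contact_force: [-0.2, 0.2, 0.2]
finger_gap: 0.0206
finger_force: 50.0
```

{"op": "move_arm", "data": {"increments": [{"x":0.2,"y":0,"z":0.1,"rx":0,"ry":0,"rz":0},{"x":0.4,"y":0,"z":0.1,"rx":0,"ry":0,"rz":0},{"x":0.6,"y":0,"z":0.1,"rx":0,"ry":0,"rz":0},{"x":0.8,"y":0,"z":0.1,"rx":0,"ry":0,"rz":0},{"x":1.0,"y":0,"z":0.1,"rx":0,"ry":0,"rz":0}]}}

```text
clock: 14.4
tcp_pos: [0.5022, 0.2232, -0.0071]
orientation: [1.0, -0.005, 0.0, 0.0]
contact_force: [-1.0, -0.3, -0.8]
finger_gap: 0.0207
finger_force: 50.0
```

{"op": "move_arm", "data": {"increments": [{"x":0.2,"y":0,"z":0,"rx":0,"ry":0,"rz":0},{"x":0.4,"y":0,"z":0,"rx":0,"ry":0,"rz":0},{"x":0.6,"y":0,"z":0,"rx":0,"ry":0,"rz":0},{"x":0.7,"y":0,"z":0,"rx":0,"ry":0,"rz":0}]}}

```text
clock: 14.8
tcp_pos: [0.508, 0.223, -0.0075]
orientation: [1.0, -0.005, -0.001, 0.0]
contact_force: [-6.3, 0.6, 0.6]
finger_gap: 0.0207
finger_force: 50.0
```

Resistance of 6 N at about 62 mm deep. I'll press a little further to confirm it is a hard stop.

{"op": "move_arm", "data": {"increments": [{"x":0.1,"y":0,"z":0,"rx":0,"ry":0,"rz":0},{"x":0.2,"y":0,"z":0,"rx":0,"ry":0,"rz":0},{"x":0.3,"y":0,"z":0,"rx":0,"ry":0,"rz":0},{"x":0.3,"y":0,"z":0,"rx":0,"ry":0,"rz":0}]}}

```text
clock: 15.2
tcp_pos: [0.508, 0.2227, -0.0082]
orientation: [1.0, -0.004, -0.003, 0.001]
contact_force: [-10.7, 1.5, 1.2]
finger_gap: 0.0207
finger_force: 50.0
```

A hard stop: no further motion, 10.7 N. Releasing and rising.

{"op": "move_arm", "data": {"increments": [{"x":0,"y":0,"z":0,"rx":0,"ry":0,"rz":0},{"x":0,"y":0,"z":0,"rx":0,"ry":0,"rz":0},{"x":0,"y":0,"z":0,"rx":0,"ry":0,"rz":0},{"x":0,"y":0,"z":0,"rx":0,"ry":0,"rz":0},{"x":0,"y":0,"z":0,"rx":0,"ry":0,"rz":0},{"x":0,"y":0,"z":-2,"rx":0,"ry":0,"rz":0},{"x":0,"y":0,"z":-6,"rx":0,"ry":0,"rz":0},{"x":0,"y":0,"z":-10,"rx":0,"ry":0,"rz":0},{"x":0,"y":0,"z":-14,"rx":0,"ry":0,"rz":0},{"x":0,"y":0,"z":-14,"rx":0,"ry":0,"rz":0}], "claw": 0.6}}

```text
clock: 16.2
tcp_pos: [0.5154, 0.2246, 0.1383]
orientation: [1.0, -0.005, 0.004, -0.002]
contact_force: [0.5, 0.9, -0.6]
finger_gap: 0.0551
finger_force: 0.0
```

```bash
python3 look.py
python3 - <<'E'
from h import *
# wedge handle via wrist camera: segment grey handle
o=get_obs(); c=calibration("wrist"); w=read_camera("wrist"); cv2.imwrite("pics/w10.png",w)
T=np.array([.508,.2227]); O=T+[.0063,0]
for n,P in[("shoulder",[O[0]+.035,O[1],.026+.003]),("mouth",[.568,.222,.03])]: print(n,w2px(c,P).round())
g=w.astype(int); 
u=int(w2px(c,[O[0]+.02,O[1],.03])[0]); print("col",u,[ (v,g[v,u].tolist()) for v in range(40,240,8)])
E
```

```text
16.2 [0.51540389 0.22462193 0.13832569] [ 0.9999 -0.0097  0.0083] 0.0550886758034138
before
  16                    
  13       ..   ..      
  10      .:::..::-.:.  
   7     .=-:---=-*+=.  
   4     .++::::=**+-.  
   1     .+=::::-==+-:  
  -2     .+=::::===+-:  
  -5     .*-:--=*==*-.  
  -8    ::*- -+*+--*=.. 
 -11    :.*- .::::.*=.. 
 -14    .:+-.:--=-:*= . 
 -17    ::::::---:-:=::.
 -20    .:::::::::::+--.
 -23    .++++++****+*::.
 -26    .-:.:::--:-::  :
 -29    ..             :
 -32    :             .:
 -35    :             .:
 -38    :             . 
 -41    :               
 -44    :             . 
 -47    :             . 
 -50    .             . 
 -53    ..            ..
 -56    :.             .
 -59    ..             .
 -62                   :
 -65 :.......::.:: ....=
now
  16 ...................
  13 ...................
  10 ...................
   7 .......:---........
   4 .......----====-...
   1 .......----=====:..
  -2 .......=---=+--=-..
  -5 .... .=*=-+==---:..
  -8 ..:--=++***--+==.:.
 -11 ..==-+++*==+=*+=.:.
 -14 ..==-*+*+--=**+-...
 -17 ..===*+=-----=*=..:
 -20
[... 317 characters left out ...]
==-
 -59 --==------------===
 -62 ----==-----------==
 -65 ===================
shoulder [277. 165.]
mouth [278. 143.]
col 277 [(40, [233, 236, 240]), (48, [232, 237, 239]), (56, [233, 237, 241]), (64, [233, 238, 241]), (72, [233, 237, 241]), (80, [233, 237, 241]), (88, [234, 238, 242]), (96, [234, 238, 241]), (104, [234, 238, 241]), (112, [233, 237, 240]), (120, [234, 238, 242]), (128, [234, 238, 241]), (136, [233, 237, 241]), (144, [154, 154, 161]), (152, [147, 145, 153]), (160, [120, 120, 127]), (168, [94, 95, 103]), (176, [96, 98, 104]), (184, [96, 96, 105]), (192, [91, 94, 101]), (200, [94, 95, 103]), (208, [96, 98, 108]), (216, [93, 94, 104]), (224, [91, 92, 100]), (232, [92, 94, 101])]
```

The wedge is seated: mouth edge and shoulder appear where predicted. Next, over the clip, whose back is now at stand x ≈ -38.

{"op": "move_arm", "data": {"increments": [{"x":3,"y":5,"z":0,"rx":0,"ry":0,"rz":0.05},{"x":3,"y":10,"z":1,"rx":0,"ry":0,"rz":0.05},{"x":3,"y":14,"z":2,"rx":0,"ry":0,"rz":0.05},{"x":3,"y":18,"z":3,"rx":0,"ry":0,"rz":0.05},{"x":3,"y":20,"z":4,"rx":0,"ry":0,"rz":0.05},{"x":3,"y":20,"z":4,"rx":0,"ry":0,"rz":0.05},{"x":3,"y":20,"z":4,"rx":0,"ry":0,"rz":0.05},{"x":3,"y":20,"z":4,"rx":0,"ry":0,"rz":0.05}]}}

```text
clock: 17.1
tcp_pos: [0.5401, 0.0244, 0.0924]
orientation: [1.0, -0.029, -0.0, -0.0]
contact_force: [0.0, 0.8, -0.5]
finger_gap: 0.0552
finger_force: 0.0
```

Run:
```python
from h import *
o=get_obs();T=o["tcp_pos"];R=Ro.from_quat(o["orientation"]).as_matrix();print(o["clock"],T,R.round(4).tolist(),o["finger_gap"])
c=calibration("wrist"); im=read_camera("wrist"); cv2.imwrite("pics/w11.png",im)
y=np.radians(-3.4); ex=np.array([np.cos(y),np.sin(y),0]); ey=np.array([-np.sin(y),np.cos(y),0]); O=np.array([.5811,.022,0])
g=cv2.cvtColor(im,cv2.COLOR_BGR2GRAY).astype(np.float32)
for a in range(12,-66,-2):
    uv=np.array([w2px(c,O+ex*a/1e3+ey*b/1e3+[0,0,.048]) for b in range(30,-31,-1)],np.float32)
    print("%4d"%a,"".join("@%#*+=-:. "[min(9,max(0,int(p/25)))]for p in cv2.remap(g,uv[None,:,0],uv[None,:,1],cv2.INTER_LINEAR)[0]),int(uv[30,1]))
print(inc(O-.038*ex+[0,0,.012]))
```

```text
17.1 [0.54009366 0.02440805 0.09244589] [[0.9984, -0.0573, -0.0006], [-0.0573, -0.9984, 0.0006], [-0.0007, -0.0006, -1.0]] 0.05515230926143686
  12                                                               148
  10                            .:-::.....:::::::.                 151
   8                         .-==---==+=-::::::::.                 154
   6                        :::.......:-=-:::::::::.               157
   4               .....................::::::::::::........       160
   2     .::::::::::::::::::....:........::::::::::::::::::::::::: 163
   0    ::::------::::::::::.:::::::::::::-:::::::::-----::::::::: 166
  -2    .::::-:---:::::::-================+=-----:::--:::::::::::: 168
  -4    .::::--:--::-==+++++=============+++++++=-:---:::::::::::: 171
  -6    .::::::---::-++++====================+++=----::::::::::::: 174
  -8    .:::::::--:--+++=======-------========+++-----:::::::::::: 177
 -10     :::::::--:--++++=====--::::::--=====++++=---::::::::::::: 180
 -12     :::::::--:--++++==----:::::::::-----=+++=---::::::::::::: 183
 -14     :::::----:-=++++-::::::::
[... 1146 characters left out ...]
---------------------- 230
 -48     .::--------------------:-::-:-:::-:---------------------- 233
 -50     :::-----============--------------=--===-==-------------- 236
 -52     .:---------------------------------=-===-=--------------- 238
 -54 :::::-----------------------------------------------========= 241
 -56 ::::::::-:::-::::-::::::::::-:::--:--::-:::--:-----:::::::::: 244
 -58 ::::::::::::::::::::::::::::::::::::::::::::::::::::::::::::: 246
 -60 ::::::::::::::::::::::::::::::::::::::::::::::::::::::::::::: 249
 -62 ::::::::::::::::::::::::::::::::::::::::::::::::::::::::::::: 252
 -64 ::::::::::::::::::::::::::::::::::::::::::::::::::::::::::::: 254
[0.29273249 0.0175687  8.06853454]
```

Back top face lies at stand x -33.5 to -41, y ±18, centred. Descending to grip it above the ribs.

{"op": "move_arm", "data": {"increments": [{"x":0.3,"y":0,"z":3,"rx":0,"ry":0,"rz":0},{"x":0.3,"y":0,"z":5.5,"rx":0,"ry":0,"rz":0},{"x":0.3,"y":0,"z":7,"rx":0,"ry":0,"rz":0},{"x":0.3,"y":0,"z":7.7,"rx":0,"ry":0,"rz":0},{"x":0.3,"y":0,"z":8.0,"rx":0,"ry":0,"rz":0},{"x":0.3,"y":0,"z":8.0,"rx":0,"ry":0,"rz":0},{"x":0.3,"y":0,"z":8.0,"rx":0,"ry":0,"rz":0}]}}

```text
clock: 17.85
tcp_pos: [0.5439, 0.0229, 0.0136]
orientation: [1.0, -0.029, 0.001, -0.0]
contact_force: [-0.0, -0.1, 0.7]
finger_gap: 0.0549
finger_force: 0.0
```

{"op": "move_arm", "data": {"increments": [{"x":0,"y":0,"z":0,"rx":0,"ry":0,"rz":0},{"x":0,"y":0,"z":0,"rx":0,"ry":0,"rz":0},{"x":0,"y":0,"z":0,"rx":0,"ry":0,"rz":0},{"x":0,"y":0,"z":0,"rx":0,"ry":0,"rz":0},{"x":0,"y":0,"z":0,"rx":0,"ry":0,"rz":0}], "claw": 0, "newtons": 20}}

```text
clock: 18.35
tcp_pos: [0.5438, 0.0248, 0.0135]
orientation: [1.0, -0.029, 0.001, -0.001]
contact_force: [-0.8, 5.6, 3.5]
finger_gap: 0.0353
finger_force: 20.0
```

{"op": "move_arm", "data": {"increments": [{"x":0,"y":0,"z":-1,"rx":0,"ry":0,"rz":0},{"x":0,"y":0,"z":-3,"rx":0,"ry":0,"rz":0},{"x":0,"y":0,"z":-6,"rx":0,"ry":0,"rz":0},{"x":0,"y":0,"z":-7,"rx":0,"ry":0,"rz":0},{"x":-3,"y":1.5,"z":-7,"rx":0,"ry":0,"rz":0},{"x":-7,"y":3.5,"z":-7,"rx":0,"ry":0,"rz":0},{"x":-10.5,"y":5.5,"z":-7,"rx":0,"ry":0,"rz":0},{"x":-11.8,"y":6.2,"z":-7,"rx":0,"ry":0,"rz":0},{"x":-11.8,"y":6.2,"z":-7,"rx":0,"ry":0,"rz":0},{"x":-11.8,"y":6.2,"z":-7,"rx":0,"ry":0,"rz":0},{"x":-11.8,"y":6.2,"z":-7,"rx":0,"ry":0,"rz":0}]}}

```text
clock: 19.45
tcp_pos: [0.4235, -0.0316, 0.083]
orientation: [1.0, -0.029, 0.001, -0.0]
contact_force: [0.5, -0.1, -0.4]
finger_gap: 0.0352
finger_force: 20.0
```

Run:
```python
from h import *
o=get_obs();print(o["clock"],o["tcp_pos"],o["finger_gap"],o["finger_force"])
print(inc([.423,-.030,0.0]))
```

```text
19.45 [ 0.42352881 -0.03162708  0.08298337] 0.035230498518637375 19.99765634536743
[-0.07506221 -0.15712402  8.29827368]
```

{"op": "move_arm", "data": {"increments": [{"x":0,"y":-0.1,"z":3.5,"rx":0,"ry":0,"rz":0},{"x":0,"y":-0.1,"z":6,"rx":0,"ry":0,"rz":0},{"x":0,"y":-0.1,"z":7.2,"rx":0,"ry":0,"rz":0},{"x":0,"y":-0.1,"z":7.8,"rx":0,"ry":0,"rz":0},{"x":0,"y":-0.1,"z":8.2,"rx":0,"ry":0,"rz":0},{"x":0,"y":-0.1,"z":8.2,"rx":0,"ry":0,"rz":0},{"x":0,"y":-0.1,"z":8.2,"rx":0,"ry":0,"rz":0}]}}

```text
clock: 20.15
tcp_pos: [0.4225, -0.0312, 0.0013]
orientation: [1.0, -0.03, 0.001, -0.0]
contact_force: [0.7, 0.3, -1.0]
finger_gap: 0.0357
finger_force: 20.0
```

{"op": "move_arm", "data": {"increments": [{"x":0,"y":0,"z":0,"rx":0,"ry":0,"rz":0},{"x":0,"y":0,"z":0,"rx":0,"ry":0,"rz":0},{"x":0,"y":0,"z":0,"rx":0,"ry":0,"rz":0},{"x":0,"y":0,"z":0,"rx":0,"ry":0,"rz":0},{"x":0,"y":0,"z":-1,"rx":0,"ry":0,"rz":0},{"x":0,"y":0,"z":-3,"rx":0,"ry":0,"rz":0},{"x":0,"y":0,"z":-7,"rx":0,"ry":0,"rz":0},{"x":0,"y":0,"z":-12,"rx":0,"ry":0,"rz":0},{"x":-3,"y":10,"z":-16,"rx":0,"ry":0,"rz":0},{"x":-3,"y":18,"z":-16,"rx":0,"ry":0,"rz":0},{"x":-3,"y":25,"z":-16,"rx":0,"ry":0,"rz":0},{"x":-3,"y":25,"z":-16,"rx":0,"ry":0,"rz":0},{"x":-3,"y":25,"z":-16,"rx":0,"ry":0,"rz":0},{"x":-3,"y":25,"z":-16,"rx":0,"ry":0,"rz":0},{"x":-3,"y":25,"z":-16,"rx":0,"ry":0,"rz":0},{"x":-3,"y":25,"z":-16,"rx":0,"ry":0,"rz":0}], "claw": 0.58}}

```text
clock: 21.75
tcp_pos: [0.3771, -0.2776, 0.1609]
orientation: [1.0, -0.029, -0.0, -0.001]
contact_force: [0.3, 1.0, -0.0]
finger_gap: 0.0528
finger_force: 0.0
```

Run:
```python
from h import *
o=get_obs();print(o["clock"],o["tcp_pos"],o["finger_gap"])
t=read_camera("top"); cv2.imwrite("pics/t12.png",t); c=calibration("top"); t0=cv2.imread("pics/top0.png")
g=cv2.cvtColor(t,cv2.COLOR_BGR2GRAY).astype(np.float32)
def show(xs,ys,z,s=19):
    for a in xs:
        uv=np.array([w2px(c,[a/1e3,b/1e3,z]) for b in ys],np.float32)
        print("%4d"%a,"".join("@%#*+=-:. "[min(9,max(0,int(p/s)))]for p in cv2.remap(g,uv[None,:,0],uv[None,:,1],cv2.INTER_LINEAR)[0]))
print("dish"); show(range(490,380,-4),range(44,-106,-3),.02)
print("sleeve"); show(range(600,455,-4),range(255,185,-2),.03)
d=cv2.absdiff(t,t0).max(2)>40; n,l,st,ce=cv2.connectedComponentsWithStats(d.astype(np.uint8))
print([(st[i].tolist()) for i in range(1,n) if st[i,4]>25])
```

```text
21.75 [ 0.37709475 -0.27763125  0.16086948] 0.052843557921131774
dish
 490 ===================================+====+====+++=+
 486 ===+++============================================
 482 =++:::::::::::::----=-----=====++++************+==
 478 ====+++++++*++*+====----=====--------------:::*+==
 474 ===:+=-:::::::::::::::::::::::::::::::::::::-:#+==
 470 ===:+=-:::::::::::::::::::::::::::::::::::::-:#+==
 466 ===:+=-:::::::::::::::::::::::::::::::::::::-:#+=+
 462 ===:+=-:::::::::::::::::::::::::::::::::::::-:#+++
 458 ==+:+=-:::::::::::::::::::::::::::::::::::::-:#+=+
 454 ++*:+=-::::::::::::::-+=+==:-+===:::::::::::-:#*++
 450 +++:==-::::::::::::::=*=======#*=:::::::::::-:**==
 446 ==+:==-::::::::::::::+#=::::::#+-:::::::::::-:**==
 442 ===:+=-::::::::::::::**=::::::#+::::::::::::-:**==
 438 ==+:+=-::::::::::::::*+=::::::#*::::::::::::-:**==
 434 ===:==::::::::::::::.#+=:-==::#*::::::::::::-:**==
 430 ===:+=::::::::::::::.#+-:===..**::::::::::::-:**==
 426 ==+:+=::::::::::::::=***********-:::::::::::-:**==
 422 ===:+=:::::::::::::-===========+===:::::::::--**==
 418 ===:+=:::::::::::
[... 1562 characters left out ...]
**=====
 500 =============++++++++**#%%#***=====
 496 =============++++++++**#%%#***=====
 492 =============*++++++++*%%%****=====
 488 =============*++++++++*%%%#***+==++
 484 ============+*++++++++*%%%#***+====
 480 ==============+++++++++++++**+=====
 476 ===================================
 472 ===================================
 468 ===================================
 464 ===================================
 460 =====+++=++++++++++=====++++++++===
 456 ============+++++++++++++++++++++++
[[230, 201, 19, 19, 184], [141, 216, 14, 40, 189], [351, 227, 71, 18, 533], [257, 267, 20, 18, 130], [446, 271, 23, 7, 76], [386, 275, 67, 14, 264], [450, 279, 18, 9, 41], [358, 281, 202, 139, 13151]]
```

The clip stands in the dish and the handle is still where it met the stop (shoulder at x = 0.549). Bottles and jar are unchanged and the arm is clear, so I'm handing in.

```bash
python3 -c "
from cell import job_done; print(job_done())"
```

```text
the job is handed in; nothing more can be done
None
```

The job is handed in, with no verdict returned: the wedge drove the clip off the pin and now sits in its sleeve against the stop, about 61 mm in. The clip is in the soap dish, and the bottles and jar were not disturbed; the robot's clock stood at about 22 s of the 67 s allowed.

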